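# Stack a dosing valve in the inclined assembly nest

### The job

Put the dosing valve together in the sloping assembly nest: lay the thick valve body fully home and square in the pocket, then the window-frame spacer flat on top of it, then the cover plate with its handle upward. Press the cover down until it lies flat on the spacer and both spring clips have snapped back over its end tongues. Leave the beaker, the dropper bottle and the spare pump head where they are.

Things in the scene. Friction and masses are not known exactly. Their poses are not given: they have to be found in the camera images.
- pocket: Sloping pocket of the nest for parts 56 (x) x 100 (y) mm, 2 mm play each side. Origin: centre of its floor, 80 mm above the table; z out of it (28 deg off vertical, leaning to the right), y along its length, x up the slope. Four L-shaped corner walls 6 mm thick, 60 mm straight, then flared outward 5 mm up to 69 mm; open on the long sides for |y| < 35 mm, at the ends for |x| < 15 mm.
- nest: The fixed assembly nest: steel foot plate 130 (x) x 160 (y) mm on the table, carrying on posts the sloping floor plate (84 x 150 x 10 mm) with the pocket and, at its two ends, spring clips standing 88 mm out from the floor. Origin: centre of its underside, on the table; x and y as the pocket's, seen from above.
- valve_body: Solid aluminium valve block 56 (x) x 100 (y) x 36 (z) mm with a round 34 mm blind bore in its top, about 0.4 kg. Origin: centre of its underside. It goes in first, bore outward, either way round. Seated, its origin lies at the pocket's origin.
- spacer: Spacer: grey plastic frame 56 (x) x 100 (y) x 20 (z) mm with a rectangular window 32 x 70 mm right through it. Origin: centre of its underside. It goes second; seated, its origin is 36 mm above the pocket floor along the pocket's z.
- cover: Cover: steel plate 56 (x) x 100 (y) x 12 (z) mm, about 0.25 kg; tongues 24 mm wide, 6 mm thick run 14 mm beyond each end (128 mm over all). Black bar handle 16 mm wide (x), 70 long (y), at z = 30 to 46 mm, on two 12 mm posts at y = +-26 mm. Origin: centre of its underside. Goes last, handle outward; seated, its origin is 56 mm above the pocket floor along the pocket's z.
- clip_left (a joint): Spring-steel clip at the pocket's +y end, hinged at its foot, rad: 0 = upright (closed), grows as it is pushed outward (about 0.08 as a tongue passes), springs back. Its catch, underside 63.5 mm above the pocket floor, reaches 5 mm over the tongue, with a sloping lead-in above. Pushing the cover past both clips takes about 8 to 12 N square to the floor.
- clip_right (a joint): The same clip at the pocket's -y end.
- beaker: Bystander: grey beaker, 67 mm across, 78 mm high, to the left of the parts. Origin: centre of its underside.
- dropper_bottle: Bystander: small brown dropper bottle, 33 mm across, 102 mm high, to the left near the front edge of the table. Origin: centre of its underside.
- pump_head: Bystander: black spare pump head 31 x 58 x 58 mm, to the right of the nest. Origin: centre of its underside.

How it is judged:
By the outcome, as a careful person would: the job done as asked, in the order asked, and still so for the second after the job is handed in, with the robot touching nothing.
It also fails if it takes over 72 s, if anything falls off the work surface, if the arm or the gripper's body presses on something with over 40 N, if the wrist force passes 120 N, or if a joint passes its speed limit or range.

### The arm

A 7-joint arm with a two-finger parallel gripper is mounted at the origin on a cart in front of the work surface, level with it; the furniture and walls round the work are solid. World frame = base frame: x ahead of the robot, y to its left, z up, the work surface at z = 0. Lengths are in m, angles in rad, forces in N, time in s.
With the tool pointing down it reaches from about 0.425 to 1.025 m from the base axis. Payload 9.4 kg.
Tool frame: the origin (TCP) lies at the very end of the fingers, on their centre line; the grasp point (between the pads) lies 19 mm behind it; z points along the fingers, y is the line along which they close (so a half turn about z gives the same grasp; the last joint's range is limited). The gripper opens to 85 mm and grips with 20 to 120 N. Pads are 22 mm wide; open, the fingers measure 114 mm over their backs; the gripper's body (76 mm by 85 mm) begins 54 mm behind the grasp point. The pads swing forward as they close: fully open they stand 13 mm farther back than shut.
Start: joints at [1.042, 0.599, -0.003, 1.599, 0.002, 0.943, -0.08], TCP at [0.317, -0.652, 0.192] pointing down, gripper open.
Joint ranges: [-2.57, 2.57], [-0.35, 1.97], [-1.29, 1.29], [0.11, 2.56], [-1.05, 4.19], [0.11, 1.86], [-2.63, 2.63]. Speed limits (rad/s): [2.22, 2.22, 3.01, 3.01, 3.14, 3.14, 3.14].

### API

Orientations are given as a unit quaternion [w, x, y, z].
In Python, from workcell import status, imaging, r gives the robot as it stands.
- The arm moves only by the tool drive_tool, never from a script. Its argument "commands" is a list of rows, each an object with "dp": the shift along the tool's x, y, z in m, a list of three; "delta_rot": the turn, a rotation vector about the tool's x, y, z in degrees, a list of three; "hand": the closure, from 0 (fully open) to 1 (shut). A call has 1 to 12 rows; each row is the pose to reach, as a shift and turn from the pose commanded when the call began, along the tool's axes at that moment; what a row does not reach only later rows make up. A row lasts 1/12 s, in which the tool goes at most 41.7 mm and 7.16 degrees, less where a joint would pass 70% of its speed; a pose out of reach is approached as far as the arm can. A call with a gripper value outside its range is refused whole. The fingers move at their own pace and stop on an object; "force" is the grip in N (left out, the last holds). Time passes only in rows, so rows that repeat a pose let the fingers close. It gives the time, the measured TCP pose, the force, the opening and the grip force at its end, in the units of the state.
- status.state(): the state, without advancing time (a new reading comes with each control period).
- imaging.capture(name): name is "scene" or "top" or "wrist"; returns the picture (480x640x3 uint8, blue, green, red); there is no depth.
- imaging.camera_info(name): a dict with "fx", "fy", "cx", "cy" (pixels), "k1" (the pictures are not rectified: a ray, as slopes to the right and down, at radius r is drawn at 1 + k1 r^2 times it, then the intrinsics apply), "camera_from_world" (4x4, takes a point from world to camera coordinates); the wrist camera has in their place "T_tool_cam" (4x4, takes a point from camera to tool coordinates, whose origin is the TCP and whose axes are the flange's). Camera axes: x right, y down, z forward; pixel columns grow to the right and rows downward; lengths in m; the calibration is good to about 2 mm. A picture is of the moment at which its call begins: read the wrist's pose just before it. camera_info takes no time and is no camera call.
- r.close_job(): hands the job in; it is judged then, once.
Trained networks look in the newest picture that a camera, given by its name, has taken for a name from the list of things; names that differ only in an ending like _2 or _b are one class to them, and where a whole thing is asked for, a point or a joint stands for the part that bears it (a point fixed in the world has none). Each returns a list of dicts, best first, with "p" (0 to 1); they miss things now and then, are a little off and sometimes report something else, mostly with a low value. They report only what shows in the picture. A call takes as long as a camera call.
- imaging.masks_of(camera, target): "region" (480x640 bool, what is visible of it) and "position" ([column, row] in pixels, amid what is visible of it).
The state is a dict: "time": time; "qpos": joint angles; "joint_velocities": joint speeds; "effort": joint torques, N m; "position": TCP position; "tool_rot": TCP orientation; "contact_force": force on the tool from outside, world axes, zero at the start; "moment": the same for the moment, N m; "gripper_width": finger opening in m; "finger_force": force on a finger pad.
Only numpy, scipy, OpenCV 4.12 (cv2) and the standard library are available. Lean on these libraries where they do the work, as an engineer would, in place of code of your own. Each camera call takes 0.05 s, during which the arm holds its last target. There are 200 camera calls.

## Working session

There is one attempt and no reset: what is moved stays moved. The work goes in short steps, Python scripts to look and compute and a tool call to move; the robot and the scene stay as the last step left them, time stands still between calls to the robot, and variables do not carry over. Pictures are saved under pics/ and viewed, at most 10 in all, crops included, and the job is handed in when it is done.

Besides the shell and the picture viewer there is one more tool, called after "Emit:" in YAML: its name, and indented under it one key for each argument. drive_tool: Moves the arm, as the interface text tells. Its arguments: {"type":"object","properties":{"commands":{"type":"array","items":{"type":"object","properties":{"dp":{"type":"array","items":{"type":"number"}},"delta_rot":{"type":"array","items":{"type":"number"}},"hand":{"type":"number"}}}},"force":{"type":"number"}},"required":["commands"]}

```bash
mkdir -p pics; ls; cat > h.py <<'E'
import numpy as np, cv2
from workcell import status, imaging, r
from scipy.spatial.transform import Rotation as R
def st(): return status.state()
def pose():
    s=st(); q=s["tool_rot"]; T=np.eye(4); T[:3,:3]=R.from_quat([q[1],q[2],q[3],q[0]]).as_matrix(); T[:3,3]=s["position"]; return T
def cam(name,T=None):
    i=imaging.camera_info(name)
    if name=="wrist": C=np.linalg.inv((pose() if T is None else T)@np.array(i["T_tool_cam"]))
    else: C=np.array(i["camera_from_world"])
    return i,C
def proj(P,i,C):
    P=np.atleast_2d(P)@C[:3,:3].T+C[:3,3]; s=P[:,:2]/P[:,2:]; s=s*(1+i["k1"]*(s**2).sum(1,keepdims=True))
    return s*[i["fx"],i["fy"]]+[i["cx"],i["cy"]]
def ray(px,i,C):
    d=(np.array(px,float)-[i["cx"],i["cy"]])/[i["fx"],i["fy"]]; s=d.copy()
    for _ in range(20): s=d/(1+i["k1"]*(s**2).sum())
    return -C[:3,:3].T@C[:3,3], C[:3,:3].T@np.array([s[0],s[1],1])
def onz(px,z,i,C):
    o,d=ray(px,i,C); return o+d*(z-o[2])/d[2]
E
python3 - <<'E'
from h import *
print({k:np.round(v,3) for k,v in st().items()})
for n in ["scene","top"]:
    im=imaging.capture(n); cv2.imwrite(f"pics/{n}0.png",im); i,C=cam(n); print(n,i)
    for t in ["nest","pocket","valve_body","spacer","cover","beaker","dropper_bottle","pump_head"]:
        m=imaging.masks_of(n,t)
        for a in m[:2]:
            rc=cv2.minAreaRect(cv2.findNonZero(a["region"].astype(np.uint8)))
            print(t,round(a["p"],2),np.round(a["position"]),np.round(rc[0]),np.round(rc[1]),round(rc[2]),np.round(onz(a["position"],0.02,i,C),3))
print(imaging.camera_info("wrist"))
E
```

```text
pics
{'time': np.float64(0.0), 'qpos': array([ 1.042,  0.6  , -0.003,  1.6  ,  0.002,  0.943, -0.08 ]), 'joint_velocities': array([ 0.001, -0.002,  0.001, -0.   , -0.   , -0.   , -0.001]), 'effort': array([-0.0000e+00, -7.7644e+01,  1.5650e+00, -2.5801e+01,  1.2000e-02,
        9.0000e-03,  0.0000e+00]), 'position': array([ 0.316, -0.652,  0.191]), 'tool_rot': array([-0.001,  0.975,  0.224, -0.   ]), 'contact_force': array([ 0.201, -0.084, -0.104]), 'moment': array([ 0.092,  0.038, -0.005]), 'finger_force': np.float64(0.0), 'gripper_width': np.float64(0.086)}
scene {'fx': 473.4744359153453, 'fy': 473.4744359153453, 'cx': 311.5845527983147, 'cy': 242.93989592789362, 'k1': -0.1110291578526675, 'camera_from_world': array([[-0.83837631, -0.54500215, -0.00989092,  0.46036185],
       [-0.33789242,  0.53384709, -0.77513612,  0.26141192],
       [ 0.42773109, -0.64651369, -0.63171684,  0.70910451],
       [ 0.        ,  0.        ,  0.        ,  1.        ]])}
nest 0.64 [294. 248.] [300. 235.] [119.  70.] 77 [ 0.624 -0.048  0.02 ]
nest 0.28 [316. 395.] [314. 392.] [47. 21.] 90 [0.393 0.226 
[... 1286 characters left out ...]
e 0.79 [220. 337.] [220. 334.] [15. 19.] 90 [0.389 0.24  0.02 ]
dropper_bottle 0.47 [288. 295.] [286. 297.] [59. 26.] 16 [0.475 0.094 0.02 ]
pump_head 0.73 [422. 239.] [424. 236.] [13. 28.] 61 [ 0.593 -0.208  0.02 ]
{'fx': 416.0460493924027, 'fy': 416.0460493924027, 'cx': 321.5666477539913, 'cy': 238.1329657914143, 'k1': -0.06622347388822818, 'T_tool_cam': array([[ 9.61659566e-04, -9.52042318e-01, -3.05964866e-01,
         7.76620143e-02],
       [ 9.99999328e-01,  7.17616953e-04,  9.10095386e-04,
        -3.98394317e-04],
       [-6.46883747e-04, -3.05965535e-01,  9.52042369e-01,
        -1.80866814e-01],
       [ 0.00000000e+00,  0.00000000e+00,  0.00000000e+00,
         1.00000000e+00]])}
```

```bash
python3 - <<'E'
import cv2
a=cv2.imread("pics/top0.png")[180:360,180:480]; cv2.imwrite("pics/topc.png",cv2.resize(a,(800,480),interpolation=cv2.INTER_CUBIC))
a=cv2.imread("pics/scene0.png")[130:430,220:520]; cv2.imwrite("pics/scenec.png",cv2.resize(a,(600,600),interpolation=cv2.INTER_CUBIC))
E
```

```text
(no output)
```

View pics/topc.png

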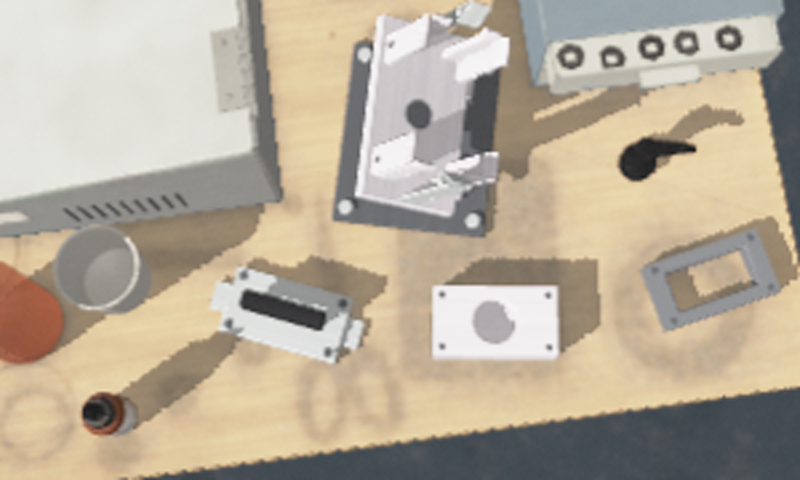

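View pics/scenec.png

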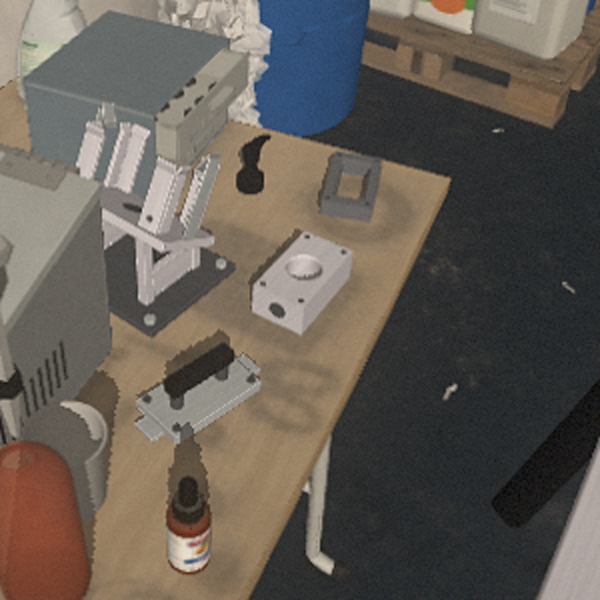

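The crops show the nest at about (418,114) in the top crop. The body is at (495,322), the spacer at (710,280) and the cover at (288,312), and all three parts are upright. Next I'll move to a viewpoint above the body and nest.

```bash
cat >> h.py <<'E'
def tool(p,zdir,ydir):
    z=np.array(zdir,float); z/=np.linalg.norm(z); y=np.array(ydir,float); y-=z*(y@z); y/=np.linalg.norm(y)
    T=np.eye(4); T[:3,:3]=np.c_[np.cross(y,z),y,z]; T[:3,3]=p; return T
def delta(T,T0=None):
    D=np.linalg.inv(pose() if T0 is None else T0)@T
    print("dp",np.round(D[:3,3],4).tolist(),"rot",np.round(R.from_matrix(D[:3,:3]).as_rotvec(degrees=True),2).tolist()); return D
E
python3 -c "
from h import *
delta(tool([.5,-.03,.33],[0,0,-1],[0,-1,0]))"
```

```text
dp [0.4367, -0.4797, -0.1377] rot [0.0, 0.0, 25.89]
```

Emit:
drive_tool:
  commands:
    - {"dp": [0.03,-0.03,-0.06],"delta_rot": [0,0,5],"hand": 0}
    - {"dp": [0.06,-0.06,-0.09],"delta_rot": [0,0,5],"hand": 0}
    - {"dp": [0.437,-0.48,-0.138],"delta_rot": [0,0,25.9]}
    - {"dp": [0.437,-0.48,-0.138],"delta_rot": [0,0,25.9]}
    - {"dp": [0.437,-0.48,-0.138],"delta_rot": [0,0,25.9]}
    - {"dp": [0.437,-0.48,-0.138],"delta_rot": [0,0,25.9]}
    - {"dp": [0.437,-0.48,-0.138],"delta_rot": [0,0,25.9]}
    - {"dp": [0.437,-0.48,-0.138],"delta_rot": [0,0,25.9]}
    - {"dp": [0.437,-0.48,-0.138],"delta_rot": [0,0,25.9]}
    - {"dp": [0.437,-0.48,-0.138],"delta_rot": [0,0,25.9]}
    - {"dp": [0.437,-0.48,-0.138],"delta_rot": [0,0,25.9]}
    - {"dp": [0.437,-0.48,-0.138],"delta_rot": [0,0,25.9]}

```text
schema error: expected keys dp, delta_rot, hand
```

```bash
python3 -c "
from h import *
print(st()['position'])
delta(tool([.5,-.03,.33],[0,0,-1],[0,-1,0]))"
```

```text
[ 0.31653311 -0.65223966  0.19230229]
dp [0.4367, -0.4797, -0.1377] rot [0.0, 0.0, 25.89]
```

Emit:
drive_tool:
  commands:
    - {"dp": [0.03,-0.03,-0.06],"delta_rot": [0,0,5],"hand": 0}
    - {"dp": [0.06,-0.06,-0.09],"delta_rot": [0,0,5],"hand": 0}
    - {"dp": [0.437,-0.48,-0.138],"delta_rot": [0,0,25.9],"hand": 0}
    - {"dp": [0.437,-0.48,-0.138],"delta_rot": [0,0,25.9],"hand": 0}
    - {"dp": [0.437,-0.48,-0.138],"delta_rot": [0,0,25.9],"hand": 0}
    - {"dp": [0.437,-0.48,-0.138],"delta_rot": [0,0,25.9],"hand": 0}
    - {"dp": [0.437,-0.48,-0.138],"delta_rot": [0,0,25.9],"hand": 0}
    - {"dp": [0.437,-0.48,-0.138],"delta_rot": [0,0,25.9],"hand": 0}
    - {"dp": [0.437,-0.48,-0.138],"delta_rot": [0,0,25.9],"hand": 0}
    - {"dp": [0.437,-0.48,-0.138],"delta_rot": [0,0,25.9],"hand": 0}
    - {"dp": [0.437,-0.48,-0.138],"delta_rot": [0,0,25.9],"hand": 0}
    - {"dp": [0.437,-0.48,-0.138],"delta_rot": [0,0,25.9],"hand": 0}

```text
time: 1.9
position: [0.4497, -0.2017, 0.3078]
tool_rot: [0.0, 1.0, -0.0, 0.0]
contact_force: [1.1, -0.4, 0.1]
gripper_width: 0.0852
finger_force: 0.0
```

```bash
python3 -c "
from h import *
print(st()['position'])
delta(tool([.5,-.03,.33],[0,0,-1],[0,-1,0]))"
```

```text
[ 0.44973591 -0.20168441  0.30782767]
dp [0.0502, -0.1717, -0.0222] rot [0.02, -0.04, -0.02]
```

Emit:
drive_tool:
  commands:
    - {"dp": [0.05,-0.17,-0.022],"delta_rot": [0,0,0],"hand": 0}
    - {"dp": [0.05,-0.17,-0.022],"delta_rot": [0,0,0],"hand": 0}
    - {"dp": [0.05,-0.17,-0.022],"delta_rot": [0,0,0],"hand": 0}
    - {"dp": [0.05,-0.17,-0.022],"delta_rot": [0,0,0],"hand": 0}
    - {"dp": [0.05,-0.17,-0.022],"delta_rot": [0,0,0],"hand": 0}
    - {"dp": [0.05,-0.17,-0.022],"delta_rot": [0,0,0],"hand": 0}
    - {"dp": [0.05,-0.17,-0.022],"delta_rot": [0,0,0],"hand": 0}

```text
time: 2.48
position: [0.4996, -0.0334, 0.3292]
tool_rot: [0.0, 1.0, 0.001, -0.0]
contact_force: [-0.3, -0.3, -0.0]
gripper_width: 0.0852
finger_force: 0.0
```

```bash
python3 - <<'E'
from h import *
T=pose(); np.save("T1.npy",T); im=imaging.capture("wrist"); cv2.imwrite("pics/w1.png",im); print(T[:3,3])
i,C=cam("wrist",T)
for t in ["valve_body","cover","spacer"]:
    for a in imaging.masks_of("wrist",t)[:1]:
        np.save(f"m_{t}.npy",a["region"])
        rc=cv2.minAreaRect(cv2.findNonZero(a["region"].astype(np.uint8)))
        print(t,round(a["p"],2),np.round(rc[0]),np.round(rc[1]),round(rc[2]),a["region"].sum(),np.round(onz(a["position"],0.036,i,C),3))
E
```

```text
[ 0.49962133 -0.03339539  0.32917406]
valve_body 0.8 [357. 209.] [86. 52.] 2 4309 [ 0.459 -0.077  0.036]
cover 0.72 [216. 195.] [106.  47.] 18 4308 [0.476 0.09  0.036]
spacer 0.75 [505. 182.] [49. 92.] 74 3155 [ 0.485 -0.253  0.036]
```

View pics/w1.png

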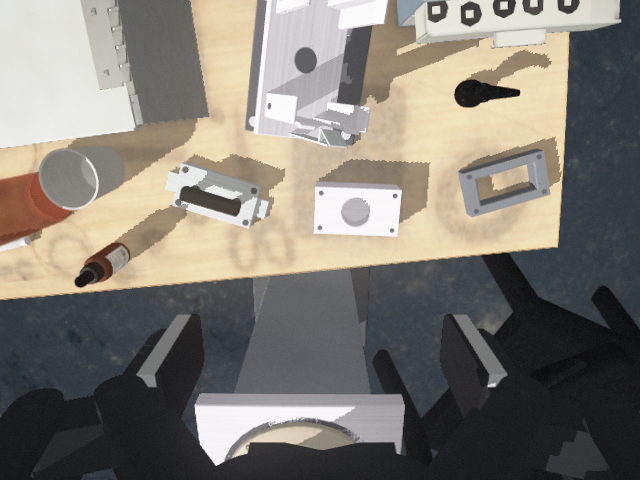

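The wrist picture shows the body at (357,210), the cover at (215,195), the spacer at (505,182), and the nest cut off at the top edge. I'll move forward to get the nest fully in view.

Emit:
drive_tool:
  commands:
    - {"dp": [0.13,0.0,0.0],"delta_rot": [0,0,0],"hand": 0}
    - {"dp": [0.13,0.0,0.0],"delta_rot": [0,0,0],"hand": 0}
    - {"dp": [0.13,0,0.0],"delta_rot": [0,0,0],"hand": 0}
    - {"dp": [0.13,0,0.0],"delta_rot": [0,0,0],"hand": 0}
    - {"dp": [0.13,0,0.0],"delta_rot": [0,0,0],"hand": 0}
    - {"dp": [0.13,0,0.0],"delta_rot": [0,0,0],"hand": 0}

```text
time: 3.18
position: [0.6289, -0.0348, 0.3283]
tool_rot: [0.0, 1.0, -0.001, -0.001]
contact_force: [-0.5, -0.1, 0.7]
gripper_width: 0.0857
finger_force: 0.0
```

```bash
cat > fit.py <<'E'
from h import *
from scipy.optimize import minimize
def box(x,y,z0,z1): return np.array([[a,b,c] for a in x for b in y for c in (z0,z1)])
M={"valve_body":([box((-.028,.028),(-.05,.05),0,.036)],None),
 "spacer":([box((-.028,.028),(-.05,.05),0,.02)],((-.016,.016),(-.035,.035),.02)),
 "cover":([box((-.028,.028),(-.05,.05),0,.012),box((-.012,.012),(-.064,.064),0.0,.006),box((-.008,.008),(-.035,.035),.03,.046),
   box((-.006,.006),(.02,.032),.0,.04),box((-.006,.006),(-.032,-.02),.0,.04)],None)}
S=4
def draw(t,p,i,C,z=0):
    Rz=R.from_euler("z",p[2]).as_matrix(); o=np.array([p[0],p[1],z])
    def poly(P): return np.round(proj(P@Rz.T+o,i,C)*S*16).astype(np.int32)
    im=np.zeros((480*S,640*S),np.uint8)
    for b in M[t][0]: cv2.fillConvexPoly(im,cv2.convexHull(poly(b)),1,shift=4)
    if M[t][1]:
        x,y,h=M[t][1]; a=np.zeros_like(im); c=np.zeros_like(im); B=box(x,y,0,h)
        for m,s in((a,0),(c,1)): cv2.fillConvexPoly(m,cv2.convexHull(poly(B[s::2])),1,shift=4)
        im[(a&c)>0]=0
    return cv2.resize(im.astype(np.float32),(640,480),interpolation=cv2.INTER_AREA)
def fit(t,p0,views,z=0):
    def f(q):
        p=np.array(q)*[.01,.01,.1]; e=0
        for m,i,C in views:
            d=draw(t,p,i,C,z); e+=1-np.minimum(d,m).sum()/np.maximum(d,m).sum()
        return e/len(views)
    q0=np.array(p0)/[.01,.01,.1]
    rs=minimize(f,q0,method="Nelder-Mead",options=dict(initial_simplex=q0+np.r_[np.zeros((1,3)),np.eye(3)*[1,1,1.5]],xatol=.01,fatol=1e-4,maxiter=120))
    return rs.x*[.01,.01,.1],rs.fun
E
python3 - <<'E'
from fit import *
T1=np.load("T1.npy"); T2=pose(); print(T2[:3,3]); im=imaging.capture("wrist"); np.save("T2.npy",T2); cv2.imwrite("pics/w2.png",im)
im=cv2.resize(im[0:330,100:540],(800,600),interpolation=cv2.INTER_CUBIC); cv2.imwrite("pics/w2c.png",im)
imaging.capture("scene"); imaging.capture("top")
for t,p0 in (("valve_body",[.459,-.077,1.57]),("cover",[.472,.092,1.3]),("spacer",[.482,-.255,1.8])):
    vs={}
    vs["w"]=(np.load(f"m_{t}.npy").astype(np.float32),)+cam("wrist",T1)
    for n in ("scene","top"):
        a=imaging.masks_of(n,t)
        if a and a[0]["p"]>.5: vs[n]=(a[0]["region"].astype(np.float32),)+cam(n)
    for k in vs: print(t,k,*[np.round(x,4) for x in fit(t,p0,[vs[k]])])
    print(t,"all",*[np.round(x,4) for x in fit(t,p0,list(vs.values()))])
E
```

```text
[ 0.62889249 -0.03479196  0.32832197]
valve_body w [ 0.4569 -0.0757  3.1054] 0.0363
valve_body scene [ 0.4554 -0.0742  3.0938] 0.0422
valve_body top [ 0.459 -0.077  1.57 ] 1.0
valve_body all [ 0.4565 -0.0753  3.1034] 0.364
cover w [0.4704 0.0957 2.8258] 0.0282
cover scene [0.4693 0.0977 2.8554] 0.069
cover top [0.4707 0.0975 2.827 ] 0.0458
cover all [0.4702 0.0966 2.8313] 0.0574
spacer w [ 0.4886 -0.2577  0.292 ] 0.0533
spacer scene [ 0.482 -0.255  1.8  ] 1.0
spacer all [ 0.4886 -0.2577  0.292 ] 0.5267
```

View pics/w2c.png

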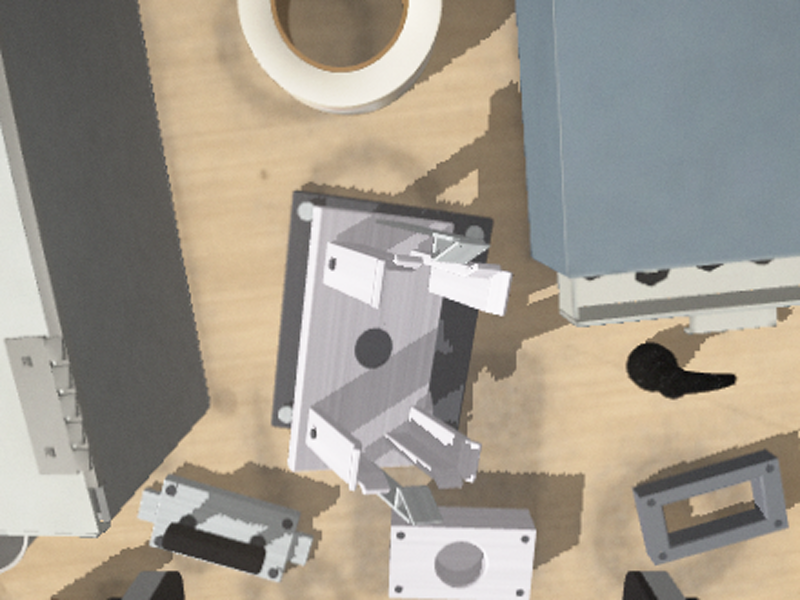

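The nest is fully visible in the crop. The floor hole is at (373,349), the uphill plate edge runs (326,208)–(302,470), the far walls are at (355,272) and (470,285), and the near walls at (333,445) and (440,445). I'll fit the pocket and overlay the model on the picture.

```bash
cat > nest.py <<'E'
from h import *
from scipy.optimize import least_squares
def pocket(p):
    a=np.radians(28); X=np.array([np.cos(a),0,np.sin(a)]); Z=np.array([-np.sin(a),0,np.cos(a)])
    Rz=R.from_euler("z",p[2]).as_matrix(); T=np.eye(4); T[:3,:3]=Rz@np.c_[X,np.cross(Z,X),Z]; T[:3,3]=[p[0],p[1],.08]; return T
def tp(T,P): return np.atleast_2d(P)@T[:3,:3].T+T[:3,3]
E
cat > n1.py <<'E'
from nest import *
i,C=cam("wrist",np.load("T2.npy"))
P=np.array([[.042,-.075,0],[.042,.075,0],[.042,-.075,-.01],[.042,.075,-.01],[0,0,0]])
U=np.array([[326,208],[302,470],[314,206],[289,469],[373,349]])*.55+[100,0]
rs=least_squares(lambda p:(proj(tp(pocket(p),P),i,C)-U).ravel(),[.63,-.03,1.6])
print(rs.x,np.round(rs.fun.reshape(-1,2),1)); np.save("pk.npy",rs.x)
T=pocket(rs.x); im=cv2.imread("pics/w2c.png")
def pl(a,col): cv2.polylines(im,[np.round((proj(tp(T,np.array(a)),i,C)-[100,0])/.55).astype(np.int32)],True,col,1)
pl([[x*.042,y*.075,0] for x,y in((1,1),(1,-1),(-1,-1),(-1,1))],(0,0,255))
for sx in(1,-1):
    for sy in(1,-1):
        for z,d,c in((0,0,(0,160,0)),(.06,0,(255,0,0)),(.069,.005,(0,0,255))):
            x,y=.030+d,.052+d; pl([[sx*a,sy*b,z] for a,b in((x,.035),(x,y),(.015,y),(.015,y+.006),(x+.006,y+.006),(x+.006,.035))],c)
cv2.imwrite("pics/ov.png",im[150:520,240:560].repeat(2,0).repeat(2,1)[:600])
E
python3 n1.py
```

```text
[ 0.61923218 -0.0203958   1.44001696] [[-1.8 -0.5]
 [-2.6  2.1]
 [ 0.9 -0.2]
 [ 1.3 -0.8]
 [ 2.3 -0.2]]
```

View pics/ov.png

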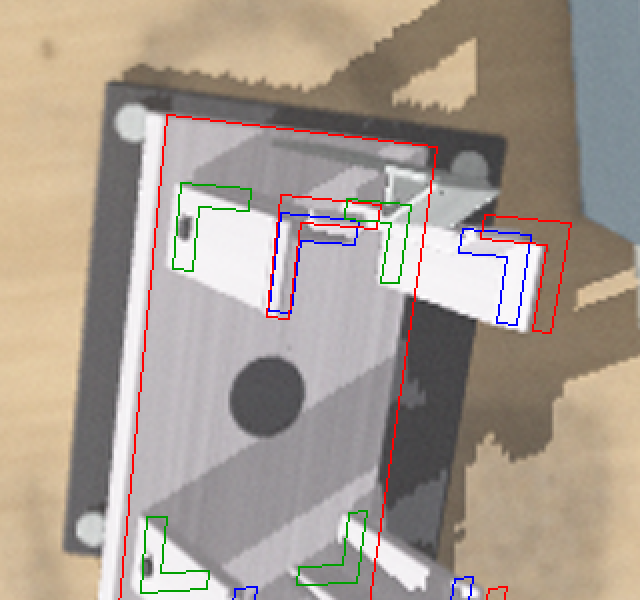

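```bash
python3 - <<'E'
from nest import *
p=np.load("pk.npy"); Tn=pocket(p)
def blob(f,n,T=None):
    i,C=cam(n,T); u=proj(Tn[:3,3],i,C)[0]; g=cv2.cvtColor(cv2.imread(f),cv2.COLOR_BGR2GRAY)
    x,y=np.round(u).astype(int); w=g[y-20:y+21,x-20:x+21]
    k,l,s,c=cv2.connectedComponentsWithStats((w<95).astype(np.uint8))
    best=min(range(1,k),key=lambda j:np.linalg.norm(c[j]-20)+(s[j][4]<8)*99)
    v=c[best]+[x-20,y-20]; o,d=ray(v,i,C)
    print(n,"pred",u.round(1),"obs",v.round(1),s[best],onz(v,.08,i,C).round(4)); return o,d/np.linalg.norm(d)
L=[blob("pics/w2.png","wrist",np.load("T2.npy")),blob("pics/w1.png","wrist",np.load("T1.npy")),blob("pics/top0.png","top"),blob("pics/scene0.png","scene")]
A=sum(np.eye(3)-np.outer(d,d) for o,d in L[:3]); b=sum((np.eye(3)-np.outer(d,d))@o for o,d in L[:3]); print(np.linalg.solve(A,b))
E
```

```text
wrist pred [307.5 191.7] obs [305.1 191. ] [  9   9  19  21 325] [ 0.6199 -0.0179  0.08  ]
wrist pred [308.   60.4] obs [313.7  57.2] [24 14  4  7  9] [ 0.6221 -0.0259  0.08  ]
top pred [338.3 222.8] obs [336.5 222.7] [15 16  8  9 59] [ 0.6194 -0.0166  0.08  ]
scene pred [287.1 232.5] obs [285.9 233.5] [14 20 10  5 28] [ 0.6192 -0.0164  0.08  ]
[ 0.62057874 -0.02009008  0.07941663]
```

```bash
python3 - <<'E'
from nest import *
np.save("pk.npy",[.6195,-.0173,1.44])
i,C=cam("wrist",np.load("T2.npy"))
q=[onz(np.array(u)*.55+[100,0],.01,i,C) for u in([294,190],[492,217],[273,426])]
d=q[1]-q[0]; e=q[0]-q[2]; print("foot yaw",np.arctan2(d[1],d[0])%np.pi,np.arctan2(e[1],e[0])+np.pi/2, np.linalg.norm(d),np.linalg.norm(e))
print(st()["qpos"].round(2))
for s in(1,-1):
    delta(tool([.4567,-.0755,.10],[0,0,-1],[-s*np.cos(3.104),-s*np.sin(3.104),0]))
E
```

```text
foot yaw 1.4380942588739385 1.4363629305366132 0.1269105719905008 0.15791521640775563
[ 0.04  0.37 -0.11  1.65  0.04  1.12 -1.65]
dp [-0.1728, 0.0418, 0.2295] rot [0.03, -0.02, -87.86]
dp [-0.1728, 0.0418, 0.2295] rot [-0.02, -0.03, 92.14]
```

Emit:
drive_tool:
  commands:
    - {"dp": [-0.04,0.01,0],"delta_rot": [0,0,-7.1],"hand": 0}
    - {"dp": [-0.08,0.02,0],"delta_rot": [0,0,-14.2],"hand": 0}
    - {"dp": [-0.12,0.03,0.01],"delta_rot": [0,0,-21.3],"hand": 0}
    - {"dp": [-0.16,0.04,0.02],"delta_rot": [0,0,-28.4],"hand": 0}
    - {"dp": [-0.173,0.042,0.04],"delta_rot": [0,0,-35.5],"hand": 0}
    - {"dp": [-0.173,0.042,0.07],"delta_rot": [0,0,-42.6],"hand": 0}
    - {"dp": [-0.173,0.042,0.1],"delta_rot": [0,0,-49.7],"hand": 0}
    - {"dp": [-0.173,0.042,0.13],"delta_rot": [0,0,-56.8],"hand": 0}
    - {"dp": [-0.173,0.042,0.16],"delta_rot": [0,0,-63.9],"hand": 0}
    - {"dp": [-0.173,0.042,0.19],"delta_rot": [0,0,-71],"hand": 0}
    - {"dp": [-0.173,0.042,0.21],"delta_rot": [0,0,-78.1],"hand": 0}
    - {"dp": [-0.173,0.042,0.23],"delta_rot": [0,0,-85.2],"hand": 0}

```text
time: 4.63
position: [0.4564, -0.0754, 0.098]
tool_rot: [-0.0, 0.734, 0.679, 0.0]
contact_force: [0.2, -0.7, -0.3]
gripper_width: 0.0856
finger_force: 0.0
```

```bash
python3 - <<'E'
from fit import *
T=pose(); i,C=cam("wrist",T); im=imaging.capture("wrist"); cv2.imwrite("pics/w3.png",im)
a=imaging.masks_of("wrist","valve_body")
print([ (x["p"],x["region"].sum()) for x in a])
m=a[0]["region"].astype(np.float32); d=draw("valve_body",[.4567,-.0755,3.104],i,C); print("iou",np.minimum(d,m).sum()/np.maximum(d,m).sum(), np.argwhere(m>0).min(0),np.argwhere(m>0).max(0),np.argwhere(d>0).min(0),np.argwhere(d>0).max(0))
delta(tool([.4567,-.0755,.008],[0,0,-1],[-np.cos(3.104),-np.sin(3.104),0]))
E
```

```text
[(0.74, np.int64(14779))]
iou 0.95753616 [148 273] [311 371] [148 271] [313 369]
dp [0.0001, 0.002, 0.089] rot [-0.25, -0.04, -2.52]
```

Emit:
drive_tool:
  commands:
    - {"dp": [0,0.001,0.03],"delta_rot": [0,0,-2.5],"hand": 0}
    - {"dp": [0,0.001,0.06],"delta_rot": [0,0,-2.5],"hand": 0}
    - {"dp": [0,0.001,0.08],"delta_rot": [0,0,-2.5],"hand": 0}
    - {"dp": [0,0.001,0.089],"delta_rot": [0,0,-2.5],"hand": 0}
    - {"dp": [0,0.001,0.089],"delta_rot": [0,0,-2.5],"hand": 0.3}
    - {"dp": [0,0.001,0.089],"delta_rot": [0,0,-2.5],"hand": 1}
    - {"dp": [0,0.001,0.089],"delta_rot": [0,0,-2.5],"hand": 1}
    - {"dp": [0,0.001,0.089],"delta_rot": [0,0,-2.5],"hand": 1}
    - {"dp": [0,0.001,0.089],"delta_rot": [0,0,-2.5],"hand": 1}
    - {"dp": [0,0.001,0.089],"delta_rot": [0,0,-2.5],"hand": 1}
  force: 60

```text
time: 5.57
position: [0.4581, -0.0759, 0.011]
tool_rot: [0.001, 0.722, 0.692, 0.0]
contact_force: [0.0, 0.6, -0.2]
gripper_width: 0.0121
finger_force: 0.0
```

```bash
python3 - <<'E'
from h import *
s=st(); print(s["gripper_width"],s["finger_force"],s["contact_force"])
im=imaging.capture("wrist"); cv2.imwrite("pics/w4.png",im)
E
```

```text
0.012051425024302233 0.0 [ 0.00178536  0.64630847 -0.19946368]
```

View pics/w4.png

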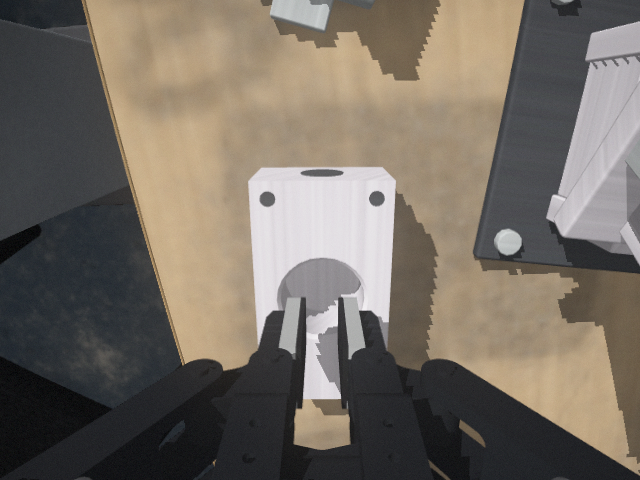

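The block hasn't moved, but the fingers appear to have closed above it. I'll check their true height with the fixed camera.

```bash
python3 - <<'E'
from h import *
T=pose(); s=st(); print(s["gripper_width"],T[:3,3])
im=imaging.capture("scene"); i,C=cam("scene")
for d in (0,.019,.045,.073):
    u=proj((T@[0,0,-d,1])[:3],i,C)[0]; print(d,u)
    cv2.circle(im,tuple(np.round(u).astype(int)),1,(0,0,255),-1)
u=np.round(proj(T[:3,3],i,C)[0]).astype(int); im=im[u[1]-90:u[1]+60,u[0]-100:u[0]+100]
cv2.imwrite("pics/s2.png",cv2.resize(im,(800,600),interpolation=cv2.INTER_CUBIC))
E
```

```text
0.004724338457088381 [ 0.457968   -0.07593312  0.01079452]
0 [370.28448791 271.75092471]
0.019 [370.95993559 264.68822119]
0.045 [371.90801966 254.71984627]
0.073 [372.96070723 243.57524116]
```

View pics/s2.png

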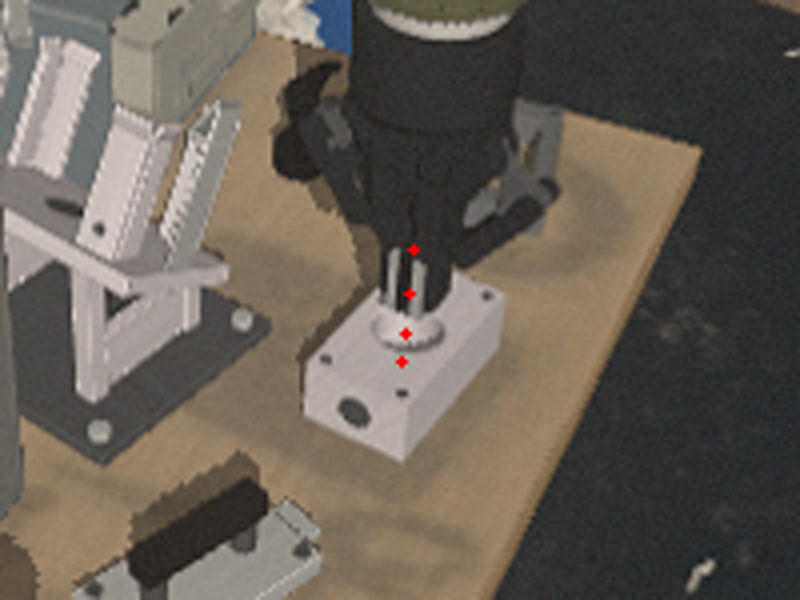

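The fingertips (crop row ≈315) sit just above the block's top. The real finger ends are about 30–45 mm short of the reported TCP, so I'll open and go deeper.

Emit:
drive_tool:
  commands:
    - {"dp": [-0.001,-0.001,-0.004],"delta_rot": [0,0,0],"hand": 0}
    - {"dp": [0,-0.001,-0.004],"delta_rot": [0,0,0],"hand": 0}
    - {"dp": [0,-0.001,0],"delta_rot": [0,0,0],"hand": 0}
    - {"dp": [0,-0.001,0],"delta_rot": [0,0,0],"hand": 0}
    - {"dp": [0,-0.001,0],"delta_rot": [0,0,0],"hand": 0}
    - {"dp": [0,-0.001,0],"delta_rot": [0,0,0],"hand": 0}
    - {"dp": [0,-0.001,0],"delta_rot": [0,0,0],"hand": 0}
    - {"dp": [0,-0.001,0.01],"delta_rot": [0,0,0],"hand": 0}
    - {"dp": [0,-0.001,0.02],"delta_rot": [0,0,0],"hand": 0}
    - {"dp": [0,-0.001,0.03],"delta_rot": [0,0,0],"hand": 0}
    - {"dp": [0,-0.001,0.033],"delta_rot": [0,0,0],"hand": 0}
    - {"dp": [0,-0.001,0.033],"delta_rot": [0,0,0],"hand": 0}

```text
time: 6.67
position: [0.4562, -0.0755, -0.0235]
tool_rot: [-0.0, 0.721, 0.693, -0.001]
contact_force: [-0.0, -0.1, -0.3]
gripper_width: 0.0853
finger_force: 0.0
```

```bash
python3 - <<'E'
from h import *
s=st(); T=pose(); print(s["gripper_width"],T[:3,3],s["contact_force"])
im=imaging.capture("scene"); i,C=cam("scene"); w=imaging.capture("wrist"); cv2.imwrite("pics/w5.png",w)
for d,c in ((0.03,(0,0,255)),(.045,(0,255,0)),(.06,(255,0,0))):
    for y in (.043,-.043):
        u=proj((T@[0,y,-d,1])[:3],i,C)[0]; cv2.circle(im,tuple(np.round(u).astype(int)),0,c,-1)
        u=proj((T@[0.011,y,-d,1])[:3],*cam("wrist",T))[0]; cv2.circle(w,tuple(np.round(u).astype(int)),3,c,-1)
u=np.round(proj(T[:3,3],i,C)[0]).astype(int); im=im[u[1]-60:u[1]+40,u[0]-50:u[0]+50]
cv2.imwrite("pics/s3.png",np.hstack([cv2.resize(im,(400,400),interpolation=cv2.INTER_CUBIC),cv2.resize(w[80:480,120:520],(400,400))]))
E
```

```text
0.08533786908043287 [ 0.45622332 -0.07550898 -0.02345695] [-0.04759316 -0.07660954 -0.32857158]
```

View pics/s3.png

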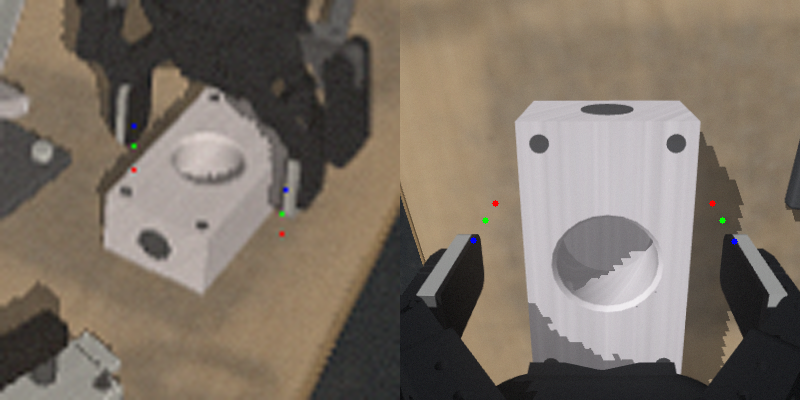

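Both views put the open finger ends about 57 mm behind the reported TCP, at about z = 0.034. I'll go 16 mm deeper and close.

Emit:
drive_tool:
  commands:
    - {"dp": [0,0,0.008],"delta_rot": [0,0,0],"hand": 0}
    - {"dp": [0,0,0.016],"delta_rot": [0,0,0],"hand": 0}
    - {"dp": [0,0,0.016],"delta_rot": [0,0,0],"hand": 0}
    - {"dp": [0,0,0.016],"delta_rot": [0,0,0],"hand": 0.3}
    - {"dp": [0,0,0.016],"delta_rot": [0,0,0],"hand": 1}
    - {"dp": [0,0,0.016],"delta_rot": [0,0,0],"hand": 1}
    - {"dp": [0,0,0.016],"delta_rot": [0,0,0],"hand": 1}
    - {"dp": [0,0,0.016],"delta_rot": [0,0,0],"hand": 1}
  force: 60

```text
time: 7.43
position: [0.4571, -0.0757, -0.038]
tool_rot: [0.001, 0.721, 0.693, 0.0]
contact_force: [0.5, 0.0, 5.1]
gripper_width: 0.0552
finger_force: 63.8
```

```bash
cat >> nest.py <<'E'
OFF=np.array([0,0,0.])
def place(h,dx=0,dy=0,grip=.038):
    """TCP pose with part underside h above pocket floor; grip = underside's distance behind TCP; tool y=-px"""
    T=pocket(np.load("pk.npy")); return tool(tp(T,[dx,dy,h-grip])[0],-T[:3,2],-T[:3,0])
E
python3 - <<'E'
from nest import *
print(st()["finger_force"],st()["contact_force"])
delta(place(.16)); delta(place(.10)); print(place(.16)[:3,3])
E
```

```text
63.84583514649421 [0.53090299 0.04410167 5.07363404]
dp [0.0079, 0.155, -0.2255] rot [21.27, 23.15, 93.1]
dp [0.036, 0.1575, -0.1725] rot [21.27, 23.15, 93.1]
[ 0.61202991 -0.0740863   0.18771961]
```

Emit:
drive_tool:
  commands:
    - {"dp": [0,0,-0.03],"delta_rot": [0,0,0],"hand": 1}
    - {"dp": [0,0,-0.07],"delta_rot": [0,0,0],"hand": 1}
    - {"dp": [0,0,-0.11],"delta_rot": [0,0,0],"hand": 1}
    - {"dp": [0,0,-0.15],"delta_rot": [1.6,1.7,7],"hand": 1}
    - {"dp": [0,0.01,-0.19],"delta_rot": [3.1,3.4,13.6],"hand": 1}
    - {"dp": [0,0.03,-0.22],"delta_rot": [4.7,5.1,20.4],"hand": 1}
    - {"dp": [0,0.05,-0.24],"delta_rot": [6.2,6.8,27.2],"hand": 1}
    - {"dp": [0,0.07,-0.25],"delta_rot": [7.8,8.5,34],"hand": 1}
    - {"dp": [0,0.09,-0.25],"delta_rot": [9.3,10.1,40.8],"hand": 1}
    - {"dp": [0,0.11,-0.25],"delta_rot": [10.9,11.8,47.6],"hand": 1}
    - {"dp": [0,0.13,-0.25],"delta_rot": [12.4,13.5,54.4],"hand": 1}
    - {"dp": [0.008,0.145,-0.25],"delta_rot": [14,15.2,61.2],"hand": 1}

```text
time: 8.43
position: [0.6031, -0.0748, 0.211]
tool_rot: [-0.172, 0.961, 0.218, 0.011]
contact_force: [0.3, -0.3, -5.0]
gripper_width: 0.0553
finger_force: 67.7
```

```bash
python3 -c "
from nest import *
print(st()['gripper_width'],st()['contact_force'],st()['qpos'].round(2))
delta(place(.16))"
```

```text
0.05534826828663612 [ 0.29600194 -0.30725888 -5.0264734 ] [ 0.54  0.56 -0.49  1.75 -0.1   0.98 -0.96]
dp [0.0061, 0.0108, 0.0216] rot [7.14, 7.91, 31.62]
```

Emit:
drive_tool:
  commands:
    - {"dp": [0.0,0.0,0.0],"delta_rot": [1.6,1.7,7],"hand": 1}
    - {"dp": [0.002,0.002,0.0],"delta_rot": [3.1,3.5,13.8],"hand": 1}
    - {"dp": [0.003,0.005,0.005],"delta_rot": [4.7,5.2,20.7],"hand": 1}
    - {"dp": [0.005,0.008,0.015],"delta_rot": [6.2,6.9,27.5],"hand": 1}
    - {"dp": [0.006,0.011,0.0216],"delta_rot": [7.14,7.91,31.6],"hand": 1}
    - {"dp": [0.006,0.011,0.0216],"delta_rot": [7.14,7.91,31.6],"hand": 1}
    - {"dp": [0.006,0.011,0.0216],"delta_rot": [7.14,7.91,31.6],"hand": 1}
    - {"dp": [0.006,0.011,0.0216],"delta_rot": [7.14,7.91,31.6],"hand": 1}

```text
time: 9.1
position: [0.6109, -0.0725, 0.1885]
tool_rot: [-0.24, 0.969, -0.058, 0.016]
contact_force: [0.4, -0.1, -4.1]
gripper_width: 0.055
finger_force: 67.6
```

```bash
python3 - <<'E'
from nest import *
T=pose(); print(st()['gripper_width'],st()['contact_force'],st()['qpos'].round(2))
delta(place(.16)); delta(place(.075)); delta(place(.045))
w=imaging.capture("wrist"); i,C=cam("wrist",T)
def pl(Tm,a,c): cv2.polylines(w,[np.round(proj(tp(Tm,np.array(a)),i,C)).astype(np.int32)],True,c,1)
B=T@np.block([[R.from_euler("z",0).as_matrix(),np.array([[0],[0],[-.038]])],[0,0,0,1]])
# held body: underside at tool z=-.038, top at -.074
for z in(-.038,-.074): pl(T,[[a*.05,b*.028,z] for a,b in((1,1),(1,-1),(-1,-1),(-1,1))],(0,0,255))
P=pocket(np.load("pk.npy"))
pl(P,[[a*.042,b*.075,0] for a,b in((1,1),(1,-1),(-1,-1),(-1,1))],(0,255,0))
for sy in(1,-1):
  for sx in(1,-1): pl(P,[[sx*.036,sy*.035,z] for z in(0,.069)]+[[sx*.036,sy*.058,z] for z in(.069,0)],(255,0,0))
cv2.imwrite("pics/w6.png",w)
E
```

```text
0.05496411974612516 [ 0.39918643 -0.14429354 -4.06102712] [ 0.59  0.58 -0.43  1.83 -0.34  0.85 -1.24]
dp [0.0013, 0.0016, 0.0] rot [0.14, 0.14, 0.62]
dp [0.0015, 0.0014, 0.085] rot [0.14, 0.14, 0.62]
dp [0.0016, 0.0013, 0.115] rot [0.14, 0.14, 0.62]
```

View pics/w6.png

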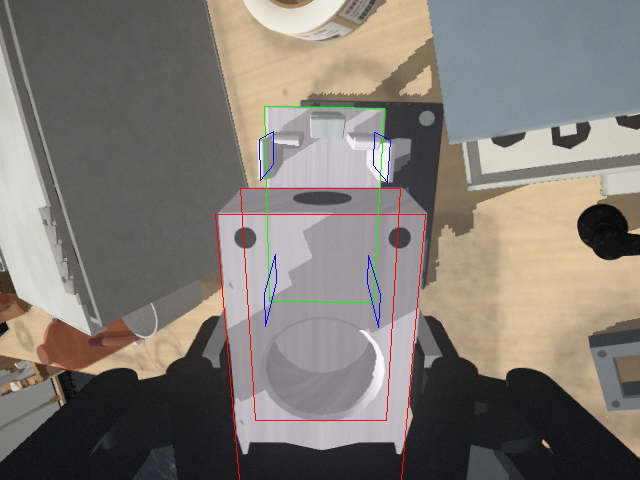

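The overlay matches both the held body and the pocket walls, so I'll descend into the pocket.

Emit:
drive_tool:
  commands:
    - {"dp": [0.0014,0.0015,0.02],"delta_rot": [0.1,0.1,0.6],"hand": 1}
    - {"dp": [0.0014,0.0015,0.045],"delta_rot": [0.1,0.1,0.6],"hand": 1}
    - {"dp": [0.0014,0.0015,0.07],"delta_rot": [0.1,0.1,0.6],"hand": 1}
    - {"dp": [0.0014,0.0015,0.08],"delta_rot": [0.1,0.1,0.6],"hand": 1}
    - {"dp": [0.0014,0.0015,0.085],"delta_rot": [0.1,0.1,0.6],"hand": 1}
    - {"dp": [0.0015,0.0014,0.09],"delta_rot": [0.1,0.1,0.6],"hand": 1}
    - {"dp": [0.0015,0.0014,0.096],"delta_rot": [0.1,0.1,0.6],"hand": 1}
    - {"dp": [0.0015,0.0014,0.102],"delta_rot": [0.1,0.1,0.6],"hand": 1}
    - {"dp": [0.0015,0.0014,0.106],"delta_rot": [0.1,0.1,0.6],"hand": 1}

```text
time: 9.9
position: [0.6187, -0.0255, 0.0936]
tool_rot: [-0.241, 0.968, -0.065, 0.016]
contact_force: [-0.6, 0.2, -4.0]
gripper_width: 0.0552
finger_force: 67.4
```

```bash
cat > chk.py <<'E'
from nest import *
T=pose(); s=st(); P=pocket(np.load("pk.npy")); L=np.linalg.inv(P)@T
print("t",s["time"],"w",s["gripper_width"],"F tool",(T[:3,:3].T@s["contact_force"]).round(1),"M",np.round(T[:3,:3].T@s["moment"],2),"TCP in pocket",L[:3,3].round(4),"rot",R.from_matrix((place(0)[:3,:3]).T@T[:3,:3]).as_rotvec(degrees=True).round(2))
E
python3 chk.py
```

```text
t 9.9 w 0.055182050934792976 F tool [-0.6  1.8  3.6] M [-0.93  0.01  0.04] TCP in pocket [-0.0009 -0.0003  0.0159] rot [-0.08  0.02  0.19]
```

Emit:
drive_tool:
  commands:
    - {"dp": [0.0,-0.0005,0.01],"delta_rot": [0.1,0,-0.2],"hand": 1}
    - {"dp": [0.0,-0.0005,0.02],"delta_rot": [0.1,0,-0.2],"hand": 1}
    - {"dp": [0.0,-0.0005,0.03],"delta_rot": [0.1,0,-0.2],"hand": 1}
    - {"dp": [0.0,-0.0005,0.038],"delta_rot": [0.1,0,-0.2],"hand": 1}
    - {"dp": [0.0,-0.0005,0.044],"delta_rot": [0.1,0,-0.2],"hand": 1}
    - {"dp": [0.0,-0.0005,0.048],"delta_rot": [0.1,0,-0.2],"hand": 1}
    - {"dp": [0.0,-0.0005,0.05],"delta_rot": [0.1,0,-0.2],"hand": 1}
    - {"dp": [0.0,-0.0005,0.05],"delta_rot": [0.1,0,-0.2],"hand": 1}

```text
time: 10.57
position: [0.6213, -0.0015, 0.0491]
tool_rot: [-0.242, 0.968, -0.063, 0.015]
contact_force: [0.1, -0.7, -5.2]
gripper_width: 0.055
finger_force: 67.7
```

```bash
python3 chk.py
```

```text
t 10.5667 w 0.05498165370189924 F tool [0.2 3.  4.3] M [-0.94 -0.01  0.05] TCP in pocket [-0.0004  0.0003 -0.0347] rot [ 0.04 -0.07 -0.01]
```

Emit:
drive_tool:
  commands:
    - {"dp": [0,0,0.002],"delta_rot": [0,0,0],"hand": 1}
    - {"dp": [0,0,0.003],"delta_rot": [0,0,0],"hand": 1}
    - {"dp": [0,0,0.003],"delta_rot": [0,0,0],"hand": 0.4}
    - {"dp": [0,0,0.003],"delta_rot": [0,0,0],"hand": 0}
    - {"dp": [0,0,0.002],"delta_rot": [0,0,0],"hand": 0}
    - {"dp": [0,0,0.0],"delta_rot": [0,0,0],"hand": 0}
    - {"dp": [0,0,-0.01],"delta_rot": [0,0,0],"hand": 0}
    - {"dp": [0,0,-0.04],"delta_rot": [0,0,0],"hand": 0}
    - {"dp": [0,0,-0.08],"delta_rot": [0,0,0],"hand": 0}
    - {"dp": [0,0,-0.12],"delta_rot": [0,0,0],"hand": 0}
    - {"dp": [0,0,-0.155],"delta_rot": [0,0,0],"hand": 0}
    - {"dp": [0,0,-0.155],"delta_rot": [0,0,0],"hand": 0}

```text
time: 11.57
position: [0.6149, -0.0791, 0.193]
tool_rot: [-0.239, 0.969, -0.065, 0.021]
contact_force: [1.8, -0.4, -0.1]
gripper_width: 0.0853
finger_force: 0.0
```

```bash
cat > look.py <<'E'
import sys
from fit import *; from nest import *
# check part t seated at height h in pocket: best shift by silhouette in wrist image
def seat(t,h,views=("wrist",)):
    P0=pocket(np.load("pk.npy"))
    for n in views:
        T=pose() if n=="wrist" else None; i,C=cam(n,T); im=imaging.capture(n); cv2.imwrite(f"pics/seat_{t}_{n}.png",im)
        a=imaging.masks_of(n,t)
        if not a: print(n,"none"); continue
        m=a[0]["region"].astype(np.float32)
        def d(q):
            p=np.array([q[0],q[1],q[2]+h]); o=np.zeros((480*4,640*4),np.uint8)
            for b in M[t][0]: cv2.fillConvexPoly(o,cv2.convexHull(np.round(proj(tp(P0,b+p),i,C)*64).astype(np.int32)),1,shift=4)
            return cv2.resize(o.astype(np.float32),(640,480),interpolation=cv2.INTER_AREA)
        f=lambda q:1-np.minimum(d(np.array(q)*.01),m).sum()/np.maximum(d(np.array(q)*.01),m).sum()
        rs=minimize(f,[0,0,0],method="Nelder-Mead",options=dict(initial_simplex=np.r_[np.zeros((1,3)),np.eye(3)*.6],maxiter=90))
        print(n,"p",a[0]["p"],"iou0",1-f([0,0,0]),"best iou",1-rs.fun,"shift mm",(rs.x*10).round(1))
E
python3 chk.py; python3 -c "
from look import *
seat('valve_body',0,('wrist','top'))
z=.2
c,s=np.cos(.292),np.sin(.292)
for k in(1,-1): delta(tool([.4886,-.2577,.12],[0,0,-1],[-k*c,-k*s,0]))
print(st()['qpos'].round(2))"
```

```text
t 11.5667 w 0.0853493296020882 F tool [1.8 0.2 0.1] M [-0.49  0.03 -0.  ] TCP in pocket [-0.0016 -0.0035  0.1288] rot [-0.2   0.58  0.01]
wrist p 0.76 iou0 0.8905768 best iou 0.9693595170974731 shift mm [-2.7  1.6 -2.6]
top p 0.76 iou0 0.80128634 best iou 0.8257935643196106 shift mm [-20.6 -13.5 -37. ]
dp [-0.0979, 0.2064, -0.0347] rot [-24.83, 16.14, 64.42]
dp [-0.0979, 0.2064, -0.0347] rot [-18.08, -27.82, -111.56]
[ 0.59  0.58 -0.43  1.83 -0.34  0.85 -1.25]
```

Emit:
drive_tool:
  commands:
    - {"dp": [0,0.02,-0.03],"delta_rot": [-1.1,-1.7,-6.7],"hand": 0}
    - {"dp": [-0.01,0.045,-0.05],"delta_rot": [-2.2,-3.4,-13.5],"hand": 0}
    - {"dp": [-0.02,0.07,-0.06],"delta_rot": [-3.3,-5,-20.2],"hand": 0}
    - {"dp": [-0.03,0.1,-0.06],"delta_rot": [-4.4,-6.7,-26.9],"hand": 0}
    - {"dp": [-0.045,0.13,-0.06],"delta_rot": [-5.4,-8.4,-33.6],"hand": 0}
    - {"dp": [-0.06,0.15,-0.06],"delta_rot": [-6.5,-10.1,-40.4],"hand": 0}
    - {"dp": [-0.075,0.17,-0.06],"delta_rot": [-7.6,-11.8,-47.1],"hand": 0}
    - {"dp": [-0.09,0.19,-0.06],"delta_rot": [-8.7,-13.4,-53.8],"hand": 0}
    - {"dp": [-0.098,0.2,-0.05],"delta_rot": [-9.8,-15.1,-60.6],"hand": 0}
    - {"dp": [-0.098,0.206,-0.045],"delta_rot": [-10.9,-16.8,-67.3],"hand": 0}
    - {"dp": [-0.098,0.206,-0.04],"delta_rot": [-12,-18.5,-74],"hand": 0}
    - {"dp": [-0.098,0.206,-0.035],"delta_rot": [-13.1,-20.2,-80.8],"hand": 0}

```text
time: 12.77
position: [0.4884, -0.2568, 0.1189]
tool_rot: [-0.079, 0.784, 0.616, 0.005]
contact_force: [-0.1, -0.6, 0.1]
gripper_width: 0.0855
finger_force: 0.0
```

```bash
python3 -c "
from h import *
c,s=np.cos(.292),np.sin(.292)
delta(tool([.4886,-.2577,.12],[0,0,-1],[c,s,0]))
print(st()['qpos'].round(2))"
```

```text
dp [-0.0007, 0.0002, -0.0013] rot [-5.06, -7.68, -30.39]
[ 0.84  0.62 -0.6   1.93  0.32  0.84 -0.17]
```

Emit:
drive_tool:
  commands:
    - {"dp": [0,0,0],"delta_rot": [-1.1,-1.7,-6.7],"hand": 0}
    - {"dp": [0,0,0],"delta_rot": [-2.2,-3.4,-13.5],"hand": 0}
    - {"dp": [0,0,0],"delta_rot": [-3.3,-5.0,-20.2],"hand": 0}
    - {"dp": [0,0,0],"delta_rot": [-4.4,-6.7,-27],"hand": 0}
    - {"dp": [0,0,0],"delta_rot": [-5.1,-7.7,-30.4],"hand": 0}
    - {"dp": [0,0,0],"delta_rot": [-5.1,-7.7,-30.4],"hand": 0}
    - {"dp": [0,0,0],"delta_rot": [-5.1,-7.7,-30.4],"hand": 0}

```text
time: 13.35
position: [0.4885, -0.2569, 0.1197]
tool_rot: [-0.0, 0.6, 0.8, -0.0]
contact_force: [0.4, -0.1, -0.4]
gripper_width: 0.0857
finger_force: 0.0
```

```bash
python3 - <<'E'
from fit import *
T=pose(); i,C=cam("wrist",T); im=imaging.capture("wrist"); cv2.imwrite("pics/w7.png",im)
a=imaging.masks_of("wrist","spacer"); imaging.capture("top"); b=imaging.masks_of("top","spacer")
m=a[0]["region"].astype(np.float32); print(a[0]["p"],m.sum(),np.argwhere(m>0).min(0),np.argwhere(m>0).max(0),T[:3,3])
p,e=fit("spacer",[.4886,-.2577,.292],[(m,i,C)]); print(p,e)
if b: print(fit("spacer",[.4886,-.2577,.292],[(b[0]["region"].astype(np.float32),)+cam("top")]))
delta(tool([p[0],p[1],-.037],[0,0,-1],[np.cos(p[2]),np.sin(p[2]),0]))
E
```

```text
0.72 7397.0 [147 280] [288 364] [ 0.48849669 -0.25688559  0.11974723]
[ 0.48902783 -0.25739867  0.30110971] 0.03584688901901245
(array([ 0.48908522, -0.25680101,  0.29742709]), np.float64(0.10359978675842285))
dp [0.0007, -0.0001, 0.1572] rot [0.04, 0.06, -0.99]
```

Emit:
drive_tool:
  commands:
    - {"dp": [0.0007,0,0.04],"delta_rot": [0,0,-0.8],"hand": 0}
    - {"dp": [0.0007,0,0.08],"delta_rot": [0,0,-0.8],"hand": 0}
    - {"dp": [0.0007,0,0.115],"delta_rot": [0,0,-0.8],"hand": 0}
    - {"dp": [0.0007,0,0.14],"delta_rot": [0,0,-0.8],"hand": 0}
    - {"dp": [0.0007,0,0.152],"delta_rot": [0,0,-0.8],"hand": 0}
    - {"dp": [0.0007,0,0.154],"delta_rot": [0,0,-0.8],"hand": 0}
    - {"dp": [0.0007,0,0.154],"delta_rot": [0,0,-0.8],"hand": 0.3}
    - {"dp": [0.0007,0,0.154],"delta_rot": [0,0,-0.8],"hand": 1}
    - {"dp": [0.0007,0,0.154],"delta_rot": [0,0,-0.8],"hand": 1}
    - {"dp": [0.0007,0,0.154],"delta_rot": [0,0,-0.8],"hand": 1}
    - {"dp": [0.0007,0,0.154],"delta_rot": [0,0,-0.8],"hand": 1}
  force: 40

```text
time: 14.47
position: [0.4897, -0.2578, -0.0323]
tool_rot: [0.002, 0.594, 0.805, 0.0]
contact_force: [-1.2, 0.8, 6.9]
gripper_width: 0.0547
finger_force: 43.3
```

```bash
python3 -c "
from nest import *
print(st()['contact_force'],st()['finger_force'],pose()[:3,3])
delta(place(.17,-.001,.001,.034))"
```

```text
[-1.22803537  0.75878815  6.86326349] 43.270259499549866 [ 0.48968516 -0.2578089  -0.03228891]
dp [0.1324, 0.1676, -0.2319] rot [18.19, 27.9, 112.01]
```

Emit:
drive_tool:
  commands:
    - {"dp": [0,0,-0.03],"delta_rot": [0,0,0],"hand": 1}
    - {"dp": [0,0,-0.07],"delta_rot": [0,0,0],"hand": 1}
    - {"dp": [0,0,-0.11],"delta_rot": [1.1,1.7,6.7],"hand": 1}
    - {"dp": [0,0.0,-0.15],"delta_rot": [2.2,3.4,13.5],"hand": 1}
    - {"dp": [0,0,-0.19],"delta_rot": [3.3,5,20.2],"hand": 1}
    - {"dp": [0,0.01,-0.23],"delta_rot": [4.4,6.7,26.9],"hand": 1}
    - {"dp": [0.02,0.03,-0.25],"delta_rot": [5.4,8.4,33.6],"hand": 1}
    - {"dp": [0.03,0.05,-0.26],"delta_rot": [6.5,10.1,40.4],"hand": 1}
    - {"dp": [0.05,0.07,-0.26],"delta_rot": [7.6,11.8,47.1],"hand": 1}
    - {"dp": [0.07,0.09,-0.26],"delta_rot": [8.7,13.4,53.8],"hand": 1}
    - {"dp": [0.085,0.11,-0.26],"delta_rot": [9.8,15.1,60.6],"hand": 1}
    - {"dp": [0.1,0.13,-0.26],"delta_rot": [10.9,16.8,67.3],"hand": 1}

```text
time: 15.47
position: [0.5839, -0.122, 0.227]
tool_rot: [-0.163, 0.93, 0.328, 0.01]
contact_force: [-0.2, -0.3, -1.5]
gripper_width: 0.0548
finger_force: 43.9
```

```bash
python3 -c "
from nest import *
print(st()['contact_force'],st()['gripper_width'],pose()[:3,3])
delta(place(.17,-.001,.001,.033))"
```

```text
[-0.1608807  -0.31615283 -1.5364777 ] 0.054771574117922724 [ 0.58385413 -0.12200407  0.22703744]
dp [0.0416, -0.0054, 0.0353] rot [7.14, 11.1, 44.39]
```

Emit:
drive_tool:
  commands:
    - {"dp": [0.01,0,0],"delta_rot": [1.1,1.7,6.7],"hand": 1}
    - {"dp": [0.02,-0.002,0],"delta_rot": [2.2,3.4,13.5],"hand": 1}
    - {"dp": [0.03,-0.003,0.005],"delta_rot": [3.3,5.0,20.2],"hand": 1}
    - {"dp": [0.037,-0.004,0.01],"delta_rot": [4.4,6.7,27],"hand": 1}
    - {"dp": [0.0416,-0.0054,0.02],"delta_rot": [5.5,8.4,33.6],"hand": 1}
    - {"dp": [0.0416,-0.0054,0.03],"delta_rot": [6.6,10.1,40.4],"hand": 1}
    - {"dp": [0.0416,-0.0054,0.035],"delta_rot": [7.14,11.1,44.4],"hand": 1}
    - {"dp": [0.0416,-0.0054,0.035],"delta_rot": [7.14,11.1,44.4],"hand": 1}
    - {"dp": [0.0416,-0.0054,0.035],"delta_rot": [7.14,11.1,44.4],"hand": 1}

```text
time: 16.22
position: [0.609, -0.0831, 0.2004]
tool_rot: [-0.241, 0.969, -0.06, 0.016]
contact_force: [0.5, -1.0, -1.4]
gripper_width: 0.0546
finger_force: 43.9
```

```bash
python3 - <<'E'
from fit import *; from nest import *
import runpy; runpy.run_path("chk.py")
T=pose(); i,C=cam("wrist",T); cv2.imwrite("pics/w8.png",imaging.capture("wrist"))
a=imaging.masks_of("wrist","spacer")[0]; m=a["region"].astype(np.float32); m=m[:400]
def d(q):
    o=np.zeros((1920,2560),np.uint8)
    B=box((-.05,.05),(-.028,.028),0,-.02)+np.array([q[0],q[1],-.033+q[2]])
    cv2.fillConvexPoly(o,cv2.convexHull(np.round(proj(tp(T,B),i,C)*64).astype(np.int32)),1,shift=4)
    w=box((-.035,.035),(-.016,.016),0,-.02)+np.array([q[0],q[1],-.033+q[2]])
    aa=np.zeros_like(o);bb=np.zeros_like(o)
    for k,s in((aa,0),(bb,1)): cv2.fillConvexPoly(k,cv2.convexHull(np.round(proj(tp(T,w[s::2]),i,C)*64).astype(np.int32)),1,shift=4)
    o[(aa&bb)>0]=0
    return cv2.resize(o.astype(np.float32),(640,480),interpolation=cv2.INTER_AREA)[:400]
f=lambda q:1-np.minimum(d(np.array(q)*.01),m).sum()/np.maximum(d(np.array(q)*.01),m).sum()
rs=minimize(f,[0,0,0],method="Nelder-Mead",options=dict(initial_simplex=np.r_[np.zeros((1,3)),np.eye(3)*.5],maxiter=90))
print(a["p"],1-f([0,0,0]),1-rs.fun,rs.x*10)
delta(place(.17,-.001,.001,.033)); delta(place(.06,-.001,.001,.033));
E
```

```text
t 16.2167 w 0.05464631782975308 F tool [0.6 1.4 0.8] M [-0.6  -0.01 -0.04] TCP in pocket [-0.0023  0.0019  0.1376] rot [-0.06 -0.13 -0.42]
0.98 0.92578787 0.9632355570793152 [-0.37691537  0.75756683  1.0642894 ]
dp [-0.0001, -0.0008, 0.001] rot [0.06, 0.06, 0.48]
dp [0.0, -0.0009, 0.111] rot [0.06, 0.06, 0.48]
```

Emit:
drive_tool:
  commands:
    - {"dp": [0,-0.0008,0.02],"delta_rot": [0.1,0.1,0.5],"hand": 1}
    - {"dp": [0,-0.0008,0.045],"delta_rot": [0.1,0.1,0.5],"hand": 1}
    - {"dp": [0,-0.0008,0.07],"delta_rot": [0.1,0.1,0.5],"hand": 1}
    - {"dp": [0,-0.0008,0.09],"delta_rot": [0.1,0.1,0.5],"hand": 1}
    - {"dp": [0,-0.0008,0.1],"delta_rot": [0.1,0.1,0.5],"hand": 1}
    - {"dp": [0,-0.0008,0.107],"delta_rot": [0.1,0.1,0.5],"hand": 1}
    - {"dp": [0,-0.0008,0.114],"delta_rot": [0.1,0.1,0.5],"hand": 1}
    - {"dp": [0,-0.0008,0.12],"delta_rot": [0.1,0.1,0.5],"hand": 1}
    - {"dp": [0,-0.0008,0.12],"delta_rot": [0.1,0.1,0.5],"hand": 1}

```text
time: 17.07
position: [0.6168, -0.0262, 0.0942]
tool_rot: [-0.242, 0.968, -0.065, 0.015]
contact_force: [0.1, -0.5, -1.5]
gripper_width: 0.0548
finger_force: 43.9
```

```bash
python3 chk.py
```

```text
t 17.0667 w 0.054790252712237954 F tool [0.2 1.1 1.1] M [-0.62  0.04 -0.02] TCP in pocket [-0.0014  0.0016  0.0169] rot [0.07 0.   0.18]
```

Emit:
drive_tool:
  commands:
    - {"dp": [0,0,0.004],"delta_rot": [0,0,0],"hand": 1}
    - {"dp": [0,0,0.008],"delta_rot": [0,0,0],"hand": 1}
    - {"dp": [0,0,0.011],"delta_rot": [0,0,0],"hand": 1}
    - {"dp": [0,0,0.013],"delta_rot": [0,0,0],"hand": 1}
    - {"dp": [0,0,0.014],"delta_rot": [0,0,0],"hand": 1}

```text
time: 17.48
position: [0.6176, -0.0201, 0.0825]
tool_rot: [-0.242, 0.968, -0.065, 0.016]
contact_force: [-4.9, -5.5, 14.0]
gripper_width: 0.055
finger_force: 45.7
```

```bash
python3 chk.py
```

```text
t 17.4833 w 0.05500360997637208 F tool [ -4.1  -1.2 -15.2] M [-0.56 -0.86  0.06] TCP in pocket [-0.0015  0.0015  0.0037] rot [0.05 0.02 0.2 ]
```

Emit:
drive_tool:
  commands:
    - {"dp": [0,0,-0.001],"delta_rot": [0,0,0],"hand": 0.4}
    - {"dp": [0,0,-0.002],"delta_rot": [0,0,0],"hand": 0}
    - {"dp": [0,0,-0.002],"delta_rot": [0,0,0],"hand": 0}
    - {"dp": [0,0,-0.002],"delta_rot": [0,0,0],"hand": 0}
    - {"dp": [0,0,-0.01],"delta_rot": [0,0,0],"hand": 0}
    - {"dp": [0,0,-0.04],"delta_rot": [0,0,0],"hand": 0}
    - {"dp": [0,0,-0.08],"delta_rot": [0,0,0],"hand": 0}
    - {"dp": [0,0,-0.12],"delta_rot": [0,0,0],"hand": 0}
    - {"dp": [0,0,-0.12],"delta_rot": [0,0,0],"hand": 0}
    - {"dp": [0,0,-0.12],"delta_rot": [0,0,0],"hand": 0}

```text
time: 18.32
position: [0.6112, -0.0777, 0.1904]
tool_rot: [-0.241, 0.968, -0.066, 0.018]
contact_force: [-1.4, 0.8, -0.9]
gripper_width: 0.0853
finger_force: 0.0
```

```bash
python3 - <<'E'
from look import *
seat("spacer",.036); 
a=imaging.masks_of("wrist","valve_body"); print(a and (a[0]["p"],a[0]["position"]))
yaw=2.829-np.pi
for k in(1,-1): delta(tool([.4703,.0965,.16],[0,0,-1],[k*np.cos(yaw),k*np.sin(yaw),0]))
print(st()["qpos"].round(2))
E
```

```text
wrist p 0.68 iou0 0.56013286 best iou 0.6519815325737 shift mm [-2.9  1.9  0.5]
(0.86, [323.6, 223.8])
dp [-0.1605, -0.1206, 0.096] rot [-23.5, -19.37, -78.04]
dp [-0.1605, -0.1206, 0.096] rot [-20.33, 24.65, 98.0]
[ 0.6   0.58 -0.45  1.83 -0.34  0.85 -1.26]
```

Emit:
drive_tool:
  commands:
    - {"dp": [0,0,-0.03],"delta_rot": [-2,-1.6,-6.6],"hand": 0}
    - {"dp": [-0.02,-0.02,-0.04],"delta_rot": [-3.9,-3.2,-13],"hand": 0}
    - {"dp": [-0.04,-0.03,-0.04],"delta_rot": [-5.9,-4.8,-19.5],"hand": 0}
    - {"dp": [-0.06,-0.05,-0.03],"delta_rot": [-7.8,-6.5,-26],"hand": 0}
    - {"dp": [-0.08,-0.06,-0.01],"delta_rot": [-9.8,-8.1,-32.5],"hand": 0}
    - {"dp": [-0.1,-0.08,0.01],"delta_rot": [-11.8,-9.7,-39],"hand": 0}
    - {"dp": [-0.12,-0.09,0.03],"delta_rot": [-13.7,-11.3,-45.5],"hand": 0}
    - {"dp": [-0.14,-0.105,0.05],"delta_rot": [-15.7,-12.9,-52],"hand": 0}
    - {"dp": [-0.15,-0.113,0.07],"delta_rot": [-17.6,-14.5,-58.5],"hand": 0}
    - {"dp": [-0.16,-0.12,0.09],"delta_rot": [-19.6,-16.1,-65],"hand": 0}
    - {"dp": [-0.1605,-0.1206,0.096],"delta_rot": [-21.5,-17.7,-71.5],"hand": 0}
    - {"dp": [-0.1605,-0.1206,0.096],"delta_rot": [-23.5,-19.4,-78],"hand": 0}

```text
time: 19.47
position: [0.4692, 0.098, 0.1584]
tool_rot: [0.0, 0.806, 0.592, -0.001]
contact_force: [0.3, -0.7, -0.2]
gripper_width: 0.0858
finger_force: 0.0
```

```bash
python3 - <<'E'
from fit import *
T=pose(); i,C=cam("wrist",T); im=imaging.capture("wrist"); cv2.imwrite("pics/w9.png",im)
a=imaging.masks_of("wrist","cover"); m=a[0]["region"].astype(np.float32); print(a[0]["p"],m.sum(),np.argwhere(m>0).min(0),np.argwhere(m>0).max(0),T[:3,3])
p,e=fit("cover",[.4703,.0965,2.829],[(m,i,C)]); print(p,e)
y=p[2]-np.pi
delta(tool([p[0],p[1],-.022],[0,0,-1],[np.cos(y),np.sin(y),0]))
E
```

```text
0.61 9371.0 [124 288] [276 362] [0.46918788 0.09798318 0.15835471]
[0.47138764 0.09596892 2.83398771] 0.020381391048431396
dp [-0.0014, 0.0027, 0.1814] rot [-0.05, 0.09, 0.09]
```

Emit:
drive_tool:
  commands:
    - {"dp": [-0.0014,0.0027,0.04],"delta_rot": [0,0,0],"hand": 0}
    - {"dp": [-0.0014,0.0027,0.08],"delta_rot": [0,0,0],"hand": 0}
    - {"dp": [-0.0014,0.0027,0.12],"delta_rot": [0,0,0],"hand": 0.1}
    - {"dp": [-0.0014,0.0027,0.15],"delta_rot": [0,0,0],"hand": 0.2}
    - {"dp": [-0.0014,0.0027,0.17],"delta_rot": [0,0,0],"hand": 0.3}
    - {"dp": [-0.0014,0.0027,0.18],"delta_rot": [0,0,0],"hand": 0.4}
    - {"dp": [-0.0014,0.0027,0.1814],"delta_rot": [0,0,0],"hand": 0.5}
    - {"dp": [-0.0014,0.0027,0.1814],"delta_rot": [0,0,0],"hand": 0.6}
    - {"dp": [-0.0014,0.0027,0.1814],"delta_rot": [0,0,0],"hand": 1}
    - {"dp": [-0.0014,0.0027,0.1814],"delta_rot": [0,0,0],"hand": 1}
    - {"dp": [-0.0014,0.0027,0.1814],"delta_rot": [0,0,0],"hand": 1}
    - {"dp": [-0.0014,0.0027,0.1814],"delta_rot": [0,0,0],"hand": 1}
  force: 80

```text
time: 20.57
position: [0.4741, 0.0933, -0.0203]
tool_rot: [0.001, 0.809, 0.587, 0.001]
contact_force: [-0.5, -0.7, 4.1]
gripper_width: 0.0149
finger_force: 78.8
```

```bash
python3 -c "
from nest import *
print(st()['contact_force'],st()['finger_force'],st()['gripper_width'],pose()[:3,3])
delta(place(.19,-.0015,.0015,.022))"
```

```text
[-0.49594392 -0.68628989  4.07682766] 78.82209420204163 0.014894016138429965 [ 0.47409124  0.0932535  -0.02025035]
dp [-0.1391, 0.1863, -0.2475] rot [23.44, 19.28, 77.77]
```

Emit:
drive_tool:
  commands:
    - {"dp": [0,0,-0.03],"delta_rot": [0,0,0],"hand": 1}
    - {"dp": [0,0,-0.07],"delta_rot": [0,0,0],"hand": 1}
    - {"dp": [0,0,-0.11],"delta_rot": [2,1.6,6.5],"hand": 1}
    - {"dp": [0,0,-0.15],"delta_rot": [3.9,3.2,13],"hand": 1}
    - {"dp": [0,0.01,-0.19],"delta_rot": [5.9,4.8,19.5],"hand": 1}
    - {"dp": [-0.02,0.03,-0.22],"delta_rot": [7.8,6.5,26],"hand": 1}
    - {"dp": [-0.04,0.05,-0.25],"delta_rot": [9.8,8.1,32.5],"hand": 1}
    - {"dp": [-0.06,0.08,-0.26],"delta_rot": [11.8,9.7,39],"hand": 1}
    - {"dp": [-0.08,0.11,-0.27],"delta_rot": [13.7,11.3,45.5],"hand": 1}
    - {"dp": [-0.1,0.14,-0.27],"delta_rot": [15.7,12.9,52],"hand": 1}
    - {"dp": [-0.12,0.16,-0.27],"delta_rot": [17.6,14.5,58.5],"hand": 1}
    - {"dp": [-0.139,0.186,-0.26],"delta_rot": [19.6,16.1,65],"hand": 1}

```text
time: 21.57
position: [0.6082, -0.0982, 0.2412]
tool_rot: [-0.207, 0.977, 0.048, 0.014]
contact_force: [0.1, 0.4, -1.2]
gripper_width: 0.0148
finger_force: 79.0
```

```bash
python3 -c "
from nest import *
print(st()['contact_force'],st()['gripper_width'],pose()[:3,3])
delta(place(.19,-.0015,.0015,.021))"
```

```text
[ 0.13270289  0.43424533 -1.15644109] 0.014834106431592888 [ 0.60820203 -0.09816639  0.24124311]
dp [-0.0012, 0.0041, 0.0121] rot [3.86, 3.03, 12.49]
```

Emit:
drive_tool:
  commands:
    - {"dp": [0,0.002,0.006],"delta_rot": [2,1.6,6.5],"hand": 1}
    - {"dp": [-0.001,0.004,0.012],"delta_rot": [3.86,3,12.5],"hand": 1}
    - {"dp": [-0.001,0.004,0.012],"delta_rot": [3.86,3,12.5],"hand": 1}
    - {"dp": [-0.001,0.004,0.012],"delta_rot": [3.86,3,12.5],"hand": 1}
    - {"dp": [-0.001,0.004,0.012],"delta_rot": [3.86,3,12.5],"hand": 1}
    - {"dp": [-0.001,0.004,0.012],"delta_rot": [3.86,3,12.5],"hand": 1}
    - {"dp": [-0.001,0.004,0.012],"delta_rot": [3.86,3,12.5],"hand": 1}

```text
time: 22.15
position: [0.6072, -0.0938, 0.2276]
tool_rot: [-0.241, 0.969, -0.059, 0.015]
contact_force: [0.4, -0.4, -3.1]
gripper_width: 0.015
finger_force: 78.9
```

```bash
cat > held.py <<'E'
from fit import *; from nest import *
import runpy; runpy.run_path("chk.py")
T=pose(); i,C=cam("wrist",T); im=imaging.capture("wrist"); cv2.imwrite("pics/w10.png",im)
a=imaging.masks_of("wrist","cover")[0]; m=a["region"].astype(np.float32); print(a["p"],m.sum(),np.argwhere(m>0).min(0),np.argwhere(m>0).max(0))
# cover y axis = tool x ; handle posts etc.; only image above the fingers used
cut=330; m=m[:cut]
def d(q):
    o=np.zeros((1920,2560),np.uint8); Rr=R.from_rotvec([q[3],q[4],q[5]]).as_matrix()
    for b in M["cover"][0]:
        B=np.c_[b[:,1],b[:,0],-b[:,2]]@Rr.T+np.array([q[0],q[1],-.0203+q[2]])
        cv2.fillConvexPoly(o,cv2.convexHull(np.round(proj(tp(T,B),i,C)*64).astype(np.int32)),1,shift=4)
    return cv2.resize(o.astype(np.float32),(640,480),interpolation=cv2.INTER_AREA)[:cut]
s=np.array([.01,.01,.01,.1,.1,.1])
f=lambda q:1-np.minimum(d(np.array(q)*s),m).sum()/np.maximum(d(np.array(q)*s),m).sum()
rs=minimize(f,np.zeros(6),method="Nelder-Mead",options=dict(initial_simplex=np.r_[np.zeros((1,6)),np.eye(6)*.4],maxiter=300))
print(1-f(np.zeros(6)),1-rs.fun,"mm",(rs.x[:3]*10).round(1),"deg",np.degrees(rs.x[3:]*.1).round(1))
E
python3 held.py
```

```text
t 22.15 w 0.014953718629065409 F tool [0.5 1.7 2.6] M [-0.79 -0.02  0.  ] TCP in pocket [0.0009 0.0022 0.1667] rot [-0.08 -0.27 -0.5 ]
0.93 28168.0 [138 245] [436 398]
0.88611287 0.922478199005127 mm [1.1 0.6 0.9] deg [ 1.4 -0.5 -0.1]
```

Emit:
drive_tool:
  commands:
    - {"dp": [-0.0008,0.0014,0.02],"delta_rot": [0.1,0.2,0.5],"hand": 1}
    - {"dp": [-0.0008,0.0014,0.045],"delta_rot": [0.1,0.2,0.5],"hand": 1}
    - {"dp": [-0.0008,0.0014,0.07],"delta_rot": [0.1,0.2,0.5],"hand": 1}
    - {"dp": [-0.0008,0.0014,0.09],"delta_rot": [0.1,0.2,0.5],"hand": 1}
    - {"dp": [-0.0008,0.0014,0.1],"delta_rot": [0.1,0.2,0.5],"hand": 1}
    - {"dp": [-0.0008,0.0014,0.105],"delta_rot": [0.1,0.2,0.5],"hand": 1}
    - {"dp": [-0.0008,0.0014,0.105],"delta_rot": [0.1,0.2,0.5],"hand": 1}
    - {"dp": [-0.0008,0.0014,0.105],"delta_rot": [0.1,0.2,0.5],"hand": 1}

```text
time: 22.92
position: [0.6122, -0.0474, 0.1339]
tool_rot: [-0.242, 0.968, -0.065, 0.015]
contact_force: [-0.4, -0.2, -3.0]
gripper_width: 0.0148
finger_force: 79.0
```

```bash
python3 held.py
```

```text
t 22.9167 w 0.014782361148760841 F tool [-0.4  1.6  2.5] M [-0.75  0.02  0.03] TCP in pocket [-0.0019  0.0033  0.0621] rot [ 0.04 -0.04  0.2 ]
0.82 27710.0 [139 246] [435 398]
0.8856364 0.9201481938362122 mm [0.9 0.6 1.5] deg [ 1.1 -0.4  0. ]
```

Emit:
drive_tool:
  commands:
    - {"dp": [0,-0.001,0.003],"delta_rot": [0,0,-0.2],"hand": 1}
    - {"dp": [0,-0.001,0.006],"delta_rot": [0,0,-0.2],"hand": 1}
    - {"dp": [0,-0.001,0.009],"delta_rot": [0,0,-0.2],"hand": 1}
    - {"dp": [0,-0.001,0.012],"delta_rot": [0,0,-0.2],"hand": 1}
    - {"dp": [0,-0.001,0.014],"delta_rot": [0,0,-0.2],"hand": 1}
    - {"dp": [0,-0.001,0.014],"delta_rot": [0,0,-0.2],"hand": 1}

```text
time: 23.52
position: [0.6127, -0.0397, 0.1211]
tool_rot: [-0.242, 0.968, -0.063, 0.015]
contact_force: [0.9, -2.4, -0.2]
gripper_width: 0.0148
finger_force: 79.6
```

```bash
python3 chk.py
```

```text
t 23.5167 w 0.014765297345419561 F tool [ 1.2  2.1 -0.9] M [-0.92 -0.01 -0.04] TCP in pocket [-0.0011  0.0038  0.0471] rot [ 0.05 -0.09  0.02]
```

Emit:
drive_tool:
  commands:
    - {"dp": [0.001,0,0.002],"delta_rot": [0,0,0],"hand": 1}
    - {"dp": [0.001,0,0.004],"delta_rot": [0,0,0],"hand": 1}
    - {"dp": [0.001,0,0.006],"delta_rot": [0,0,0],"hand": 1}
    - {"dp": [0.001,0,0.007],"delta_rot": [0,0,0],"hand": 1}
    - {"dp": [0.001,0,0.007],"delta_rot": [0,0,0],"hand": 1}

```text
time: 23.93
position: [0.6136, -0.036, 0.1147]
tool_rot: [-0.242, 0.968, -0.063, 0.015]
contact_force: [0.9, 0.4, -4.3]
gripper_width: 0.0149
finger_force: 79.0
```

```bash
python3 chk.py
```

```text
t 23.9333 w 0.014898062561414684 F tool [0.9 1.5 4. ] M [-0.83  0.13  0.03] TCP in pocket [-0.0008  0.0034  0.0397] rot [ 0.08 -0.15  0.02]
```

Emit:
drive_tool:
  commands:
    - {"dp": [0,0,0.002],"delta_rot": [0,0,0],"hand": 1}
    - {"dp": [0,0,0.003],"delta_rot": [0,0,0],"hand": 1}
    - {"dp": [0,0,0.004],"delta_rot": [0,0,0],"hand": 1}
    - {"dp": [0,0,0.005],"delta_rot": [0,0,0],"hand": 1}
    - {"dp": [0,0,0.006],"delta_rot": [0,0,0],"hand": 1}
    - {"dp": [0,0,0.006],"delta_rot": [0,0,0],"hand": 1}

```text
time: 24.43
position: [0.6138, -0.0342, 0.1111]
tool_rot: [-0.242, 0.968, -0.063, 0.015]
contact_force: [-7.0, -5.0, 14.5]
gripper_width: 0.0151
finger_force: 81.6
```

```bash
python3 chk.py
```

```text
t 24.4333 w 0.015085009857498244 F tool [ -6.3  -1.7 -15.6] M [-0.32 -1.14 -0.01] TCP in pocket [-0.0008  0.0034  0.0357] rot [ 0.04 -0.11  0.03]
```

Emit:
drive_tool:
  commands:
    - {"dp": [0,0,0.001],"delta_rot": [0,0,0],"hand": 1}
    - {"dp": [0,0,0.0015],"delta_rot": [0,0,0],"hand": 1}
    - {"dp": [0,0,0.0015],"delta_rot": [0,0,0],"hand": 1}

```text
time: 24.68
position: [0.6139, -0.0342, 0.1111]
tool_rot: [-0.242, 0.968, -0.064, 0.015]
contact_force: [-12.3, -10.2, 28.4]
gripper_width: 0.0146
finger_force: 83.9
```

```bash
python3 chk.py
```

```text
t 24.6833 w 0.014602771061338459 F tool [-10.9  -3.  -30.6] M [ 0.09 -2.12 -0.02] TCP in pocket [-0.0008  0.0034  0.0357] rot [ 0.02 -0.07  0.03]
```

Emit:
drive_tool:
  commands:
    - {"dp": [0,0,-0.002],"delta_rot": [0,0,0],"hand": 1}
    - {"dp": [0,0,-0.002],"delta_rot": [0,0,0],"hand": 0.5}
    - {"dp": [0,0,-0.002],"delta_rot": [0,0,0],"hand": 0}
    - {"dp": [0,0,-0.002],"delta_rot": [0,0,0],"hand": 0}
    - {"dp": [0,0,-0.002],"delta_rot": [0,0,0],"hand": 0}
    - {"dp": [0,0,-0.02],"delta_rot": [0,0,0],"hand": 0}
    - {"dp": [0,0,-0.06],"delta_rot": [0,0,0],"hand": 0}
    - {"dp": [0,0,-0.1],"delta_rot": [0,0,0],"hand": 0}
    - {"dp": [0,0,-0.12],"delta_rot": [0,0,0],"hand": 0}
    - {"dp": [0,0,-0.12],"delta_rot": [0,0,0],"hand": 0}
    - {"dp": [0,0,-0.12],"delta_rot": [0,0,0],"hand": 0}

```text
time: 25.6
position: [0.6077, -0.0895, 0.2151]
tool_rot: [-0.242, 0.968, -0.064, 0.016]
contact_force: [0.3, -0.4, -0.6]
gripper_width: 0.0854
finger_force: 0.0
```

```bash
python3 - <<'E'
from look import *
seat("cover",.056,("wrist","scene"))
w=cv2.imread("pics/seat_cover_wrist.png"); s=cv2.imread("pics/seat_cover_scene.png")
P=pocket(np.load("pk.npy")); i,C=cam("wrist",pose()); a=proj(tp(P,[0,0,.06]),i,C)[0].astype(int); i,C=cam("scene"); b=proj(tp(P,[0,0,.06]),i,C)[0].astype(int); print(a,b)
x0,y0=np.clip(a-[130,170],0,None); A=w[y0:y0+340,x0:x0+260]; x1,y1=np.clip(b-[60,60],0,None); B=s[y1:y1+110,x1:x1+100]
cv2.imwrite("pics/final.png",np.hstack([cv2.resize(A,(400,600*A.shape[0]*400//(600*A.shape[1])))[:600] if 0 else cv2.resize(A,(400,523)),cv2.resize(B,(400,523),interpolation=cv2.INTER_CUBIC)]))
E
```

```text
wrist none
scene p 0.85 iou0 0.6516263 best iou 0.780713677406311 shift mm [-85.9 -55.5 -22.3]
[319 218] [294 204]
```

View pics/final.png

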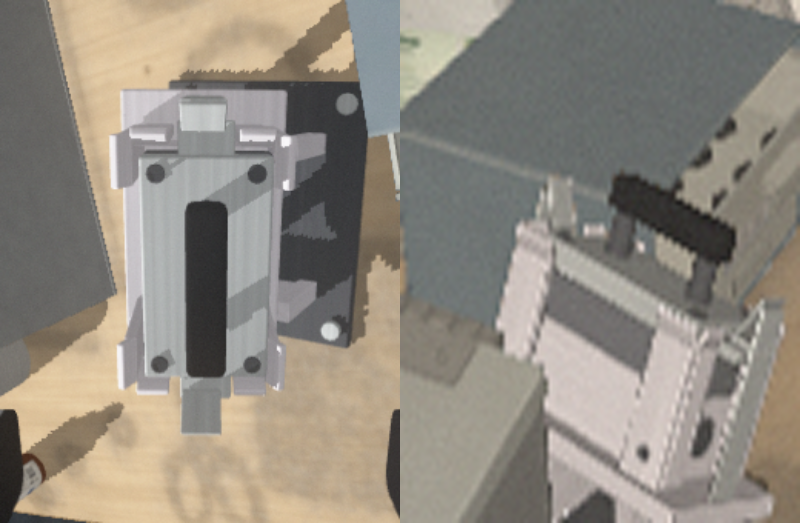

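In the last picture the stack is flat in the pocket. Both clip catches lie over their tongues, the far one at about (203,118) and the near one at about (200,395), and the gripper is clear. The seating heights read 36 mm and 56 mm, as they should, so I'm handing the job in.

```bash
python3 -c "
from workcell import r
print(r.close_job())"
```

```text
the job is handed in; nothing more can be done
None
```

The valve is assembled and handed in at about 26 s: body, spacer and cover are stacked in the nest, seated at the specified heights, and both clips look closed over the tongues in the last picture (I did no pull test).

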